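# Press a bush home with the arbor press

### The job

Press the bronze bush home on the bench arbor press: with a fingertip push the steel link back along its nest until its eye is against the end stop under the ram, then push the press's red-knobbed lever down until the bush's flange is seated on the eye, and let the lever come back up to the top. Only push: do not lift the link, do not push on the bush itself, and leave the spare bush, the hammer and the oil bottle where they are.

Things in the scene. Friction and masses are not known exactly. Their poses are not given: they have to be found in the camera images.
- press: blue arbor press fixed to the bench, 215 x 110 mm, 235 mm high. Origin: on the bench under the ram's axis. x points from its open front to the column at the back (the front looks roughly to the robot's right), y to the left of a worker facing its front, z up. Base: x -85 to 125 mm, top z = 34. Head over the work: x -32 to 125, y -35 to 53, z 148 to 235 mm; ram top z = 282 mm.
- nest_stop (a point): centre of the end stop's face at the nest floor, x = 22.5, z = 44 mm in the press frame. Aluminium nest on the base: floor at z = 44 mm from x = -105 to 45 mm; two guide bars along x, 10 mm high, 47 mm apart, ending at x = -102 mm; end stop 18 mm high. A link against the stop has its eye centred under the ram.
- link: loose dark steel link lying between the guide bars, 0.5 to 0.8 kg. Origin: underside of its eye's centre; axes as the press's. Eye at the back: round boss 44 mm diameter, 22 mm high. A flat bar 44 mm wide, 14 mm high runs from it to the front end face at x = -120 mm, which overhangs the nest: push there. Starts 25 to 45 mm short of the stop; slides with 2 to 6 N.
- bush: bronze flanged bush started in the link's eye: flange 28 mm diameter, 4 mm thick; body 20 mm diameter. Origin: centre of the flange's underside, z up. That starts 6.5 to 8 mm above the eye's top (28.5 to 30 mm above the link's origin); seated it is at 22 mm, a hard stop. The tight fit takes about 70 N to move and stays where it is left.
- lever (a joint): lever angle, rad: 0 = up at its top stop, bar 58 degrees above level and pointing to the press's front; grows as it is pushed forward and down, 1.15 at most. Ram goes down 12 mm per rad: meets the bush at 0.33 to 0.46, seats it at about 1.0 (bar level), where it goes hard. A spring lifts it back to 0 when let go. Push near the knob: 2 to 4 N free, 7 to 12 N moving the bush; 15 to 20 N is plenty.
- lever_knob (a point): centre of the red ball knob (28 mm diameter) at the end of the lever's round steel bar (12 mm diameter), 165 mm from the pivot. The bar swings in the upright plane y = -62 mm of the press frame, beside the head. Push on the bar's upper (back) side, within 50 mm of the knob.
- lever_pivot (a point): point on the lever's pivot axis in the plane of the bar, at x = 22, y = -62, z = 190 mm of the press frame; the axis runs along the press's y. Hub 38 mm in diameter, 36 mm long.
- ram_foot (a point): centre of the lower end of the 20 mm square steel ram: 82 mm above the bench with the lever up, 4 to 5.5 mm above the top of the bush
- spare_bush: second bronze bush, loose, standing on the bench flange up, 28 mm diameter, 24 mm high; origin at its underside. Leave alone.
- hammer: loose hammer lying on the bench, about 260 mm long, 26 mm high; origin at its underside, handle to its -x. Leave alone.
- oil_bottle: loose white oil bottle with red cap, 52 mm diameter, 140 mm high; origin at its underside. Leave alone.
There are look-alikes about, which are no part of the job. Of the things like the link, leave any that is blue, pink or turquoise; of the rest the larger one is meant.

How it is judged (in metres and radians):
On the way, in this order (a step that is already met when the one before it is completed fails the run):
1. the link is against the end stop, the bush not yet pressed and the lever still up (x of link in the frame of press above -0.003 m and z of bush in the frame of link above 0.027 m and value of joint lever below 0.25 rad), for 0.2 s.
2. the lever is pushed down and the bush seated in the link at the stop (x of link in the frame of press above -0.003 m and z of bush in the frame of link below 0.0235 m and value of joint lever above 0.8 rad), for 0.1 s.
At the end, for the whole second after the job is handed in: the flange is seated on the eye (within 1.5 mm), the link lies flat in the nest with its eye within 3 mm of the end stop, the lever is back within 0.1 rad of its top stop, all at rest (x of link in the frame of press above -0.003 m and z of bush in the frame of link below 0.0235 m and value of joint lever below 0.1 rad and z of link in the frame of press below 0.05 m and angle between link's own z axis and vertical below 0.1 rad and linear speed of link below 0.01 m/s); the robot touches nothing.
It fails at once if the link is lifted or tipped out of the nest (height (world z) of link above 0.051 m or angle between link's own z axis and vertical above 0.15 rad).
It fails at once if the robot pushes on the bush itself (contact force between any of the fingers, the arm and bush above 2 N).
It fails at once if the spare bush is moved (distance of spare_bush from where it was at the start of the episode above 0.025 m).
It fails at once if the hammer is moved (distance of hammer from where it was at the start of the episode above 0.025 m).
It fails at once if the oil bottle is moved (distance of oil_bottle from where it was at the start of the episode above 0.025 m).
It also fails if it takes over 67 s, if anything falls off the work surface, if the arm or the gripper's body presses on something with over 40 N, if the wrist force passes 120 N, or if a joint passes its speed limit or range.

### The arm

A 6-joint arm with a two-finger parallel gripper is mounted at the origin on the work surface. World frame = base frame: x ahead of the robot, y to its left, z up, the work surface at z = 0. Lengths are in mm, angles in rad, forces in N, time in s.
With the tool pointing down it reaches from about 275 to 750 mm from the base axis. Payload 10.2 kg.
Tool frame: the origin (TCP) lies midway between the tips of the shut fingers; the grasp point (between the pads) lies ctrl.tcp_to_grasp behind it (ctrl.tcp_to_grasp is the distance from the TCP to the grasp point, in mm); z points along the fingers, x is the direction in which the jaws open and shut, and the axes are right-handed (so a half turn about z gives the same grasp; the last joint's range is limited). The gripper opens to 85 mm and grips with 20 to 120 N. Pads are 22 mm wide; open, the fingers measure 114 mm over their backs; the gripper's body (76 mm by 85 mm) begins 54 mm behind the grasp point. The pads swing forward as they close: fully open they stand 13 mm farther back than shut.
Start: joints at [-1.571, 0.313, 1.498, -0, 1.331, -0.223], TCP at [115.991, -512.032, 231.294] pointing down, gripper open.
Joint ranges: [-2.94, 2.94], [-0.97, 2.17], [0.19, 2.56], [-1.23, 4.37], [0.02, 3.11], [-2.88, 2.88]. Speed limits (rad/s): [2.39, 2.39, 3.01, 3.14, 3.14, 3.14].

### API

Orientations are given as a unit quaternion [w, x, y, z].
In Python, from rig import ctrl gives the robot as it stands.
- The arm moves only by the tool send_rows, never from a script. Its argument "series" is a list that holds one entry, the list of rows, each a list of 5 numbers: the shift along the tool's x, y, z in m, then the turn about the tool's z in rad, then the closure, from 0 (fully open) to 1 (shut). A call has 1 to 10 rows; each row shifts and turns the commanded pose from where the row before left it, along the tool's axes as they then stand; what a row does not reach is not made up. A row lasts 1/10 s, in which the tool goes at most 50 mm and 8.59 degrees, less where a joint would pass 70% of its speed; a pose out of reach is approached as far as the arm can. A call with a gripper value outside its range is refused whole. The fingers move at their own pace and stop on an object; "force" is the grip in N (left out, the last holds). Time passes only in rows, so rows that do not move let the fingers close. It gives the time, the measured TCP pose, the force and the opening at its end, in the units of the state.
- ctrl.sense(): the state, without advancing time (a new reading comes with each control period).
- ctrl.capture(name): name is "side" or "top"; returns the picture (420x560x3 uint8, blue, green, red); there is no depth.
- ctrl.camera_model(name): a dict with "fovy" (degrees; the focal length in pixels is half the picture's height over the tangent of half this angle, whatever the lens; pixels are square), "cx", "cy" (the principal point, pixels), "dist" ([k1, k2, p1, p2, k3] as OpenCV has them; the pictures are not rectified), "rvec" (rotation vector, rad) and "tvec" (3), from world to camera coordinates, as OpenCV has them. Camera axes: x right, y down, z forward; pixel columns grow to the right and rows downward; lengths in mm; the calibration is good to about 2 mm. A picture is of the moment at which its call begins. camera_model takes no time and is no camera call.
- ctrl.finish_job(): hands the job in, once; it reports no verdict.
Trained networks look in the newest picture that a camera, given by its name, has taken for a name from the list of things; names that differ only in an ending like _2 or _b are one class to them, and where a whole thing is asked for, a point or a joint stands for the part that bears it (a point fixed in the world has none). Each returns a list of dicts, best first, with "p" (0 to 1); they miss things now and then, are a little off and sometimes report something else, mostly with a low value. They report only what shows in the picture. A call takes as long as a camera call. They do not tell look-alikes from the thing itself.
- ctrl.recognise(camera, label): "box" ([left, top, right, bottom] in pixels, round what is visible of it).
The state is a dict: "time_s": time; "joints": joint angles; "dq": joint speeds; "tau": joint torques, N m; "eef_pos": TCP position; "ee_rot": TCP orientation; "force": force on the tool from outside, world axes, zero at the start; "wrist_torque": the same for the moment, N m; "grip_width": opening from 0.0 (shut) to 1.0 (fully open).
Only numpy, scipy, OpenCV 4.12 (cv2) and the standard library are available. Lean on these libraries where they do the work, as an engineer would, in place of code of your own. Each camera call takes 0.05 s, during which the arm holds its last target. There are 200 camera calls.

## Working session

There is one attempt and no reset: what is moved stays moved. The work goes in short steps, Python scripts to look and compute and a tool call to move; the robot and the scene stay as the last step left them, time stands still between calls to the robot, and variables do not carry over. Pictures are saved under pics/ and viewed, on a budget of 10 in all, crops included, one or two more only if the job needs it, and the job is handed in when it is done.

Besides the shell and the picture viewer there is one more tool, called as name(argument=value, ...) on one line, values as JSON. send_rows: Moves the arm, as the interface text tells. Its arguments: {"type":"object","properties":{"series":{"type":"array"},"force":{"type":"number"}},"required":["series"]}

```bash
mkdir -p pics; cat > h.py <<'E'
import numpy as np, cv2
from rig import ctrl
def cam(n):
    m=ctrl.camera_model(n); f=210/np.tan(np.radians(m['fovy'])/2)
    K=np.array([[f,0,m['cx']],[0,f,m['cy']],[0,0,1.]])
    return K,np.array(m['dist'],float),np.array(m['rvec'],float),np.array(m['tvec'],float)
def proj(n,P):
    K,d,r,t=cam(n); return cv2.projectPoints(np.array(P,float).reshape(-1,3),r,t,K,d)[0].reshape(-1,2)
def onz(n,uv,z):
    K,d,r,t=cam(n); R=cv2.Rodrigues(r)[0]
    q=cv2.undistortPoints(np.array(uv,float).reshape(-1,1,2),K,d).reshape(-1,2)
    D=np.c_[q,np.ones(len(q))]@R; C=-R.T@t.ravel()
    return C+D*((z-C[2])/D[:,2])[:,None]
E
python3 - <<'E'
from h import *
for n in ('side','top'):
    im=ctrl.capture(n); cv2.imwrite(f'pics/{n}0.png',cv2.resize(im,(800,600)))
    cv2.imwrite(f'{n}0.png',im)
    for l in ('press','link','bush','lever_knob','hammer','oil_bottle','spare_bush'):
        print(n,l,[(np.round(r['box']).tolist(),round(r['p'],2)) for r in ctrl.recognise(n,l)][:4])
    K,d,r,t=cam(n); print(n,'cam at',(-cv2.Rodrigues(r)[0].T@t.ravel()).round())
print(ctrl.sense(),ctrl.tcp_to_grasp)
E
```

```text
side press [([251.0, 190.0, 338.0, 359.0], 0.8)]
side link [([198.0, 295.0, 238.0, 309.0], 0.83), ([251.0, 190.0, 287.0, 291.0], 0.68), ([269.0, 232.0, 318.0, 256.0], 0.66), ([338.0, 290.0, 399.0, 314.0], 0.64)]
side bush [([282.0, 281.0, 289.0, 290.0], 0.55), ([381.0, 291.0, 395.0, 300.0], 0.49), ([236.0, 372.0, 242.0, 376.0], 0.46)]
side lever_knob [([251.0, 188.0, 286.0, 292.0], 0.89)]
side hammer [([231.0, 188.0, 314.0, 221.0], 0.79)]
side oil_bottle [([177.0, 212.0, 198.0, 257.0], 0.74)]
side spare_bush []
side cam at [832. 917. 981.]
top press [([137.0, 144.0, 250.0, 226.0], 0.68)]
top link [([186.0, 247.0, 213.0, 298.0], 0.95), ([151.0, 118.0, 181.0, 146.0], 0.87), ([235.0, 123.0, 250.0, 161.0], 0.86), ([216.0, 184.0, 266.0, 207.0], 0.61)]
top bush [([185.0, 288.0, 198.0, 297.0], 0.65), ([152.0, 134.0, 159.0, 143.0], 0.55), ([215.0, 194.0, 224.0, 203.0], 0.52), ([296.0, 246.0, 304.0, 258.0], 0.51)]
top lever_knob [([176.0, 142.0, 224.0, 175.0], 0.75)]
top hammer [([345.0, 186.0, 384.0, 287.0], 0.75)]
top oil_bottle [([309.0, 108.0, 326.0, 137.0], 0.88)]
top spare_bush [([245.0, 229.0, 250.0, 240.0], 0.45)]
top cam at [ 453.  -13. 1037.]
{'time_s': 0.8, 'joints': array([-1.57137409e+00,  3.12909664e-01,  1.49774043e+00, -1.31874078e-05,
        1.33102210e+00, -2.23395690e-01]), 'dq': array([ 0.00198659, -0.00140931, -0.00049687, -0.00053894, -0.00177708,
        0.00035338]), 'tau': array([-4.11601977e-04, -4.12149560e+01, -2.59891266e+01, -2.34630397e-04,
        5.39509820e-04,  1.42036970e-05]), 'eef_pos': array([ 116.00092792, -512.00843837,  231.27399073]), 'ee_rot': array([-2.70975218e-05,  7.81339174e-01, -6.24106636e-01, -2.98126997e-05]), 'force': array([ 0.20338201, -1.20512953, -0.62506886]), 'wrist_torque': array([ 0.02678029, -0.01277351, -0.06813398]), 'grip_width': 1.0002374083591974} 18.700000000000003
```

View pics/top0.png

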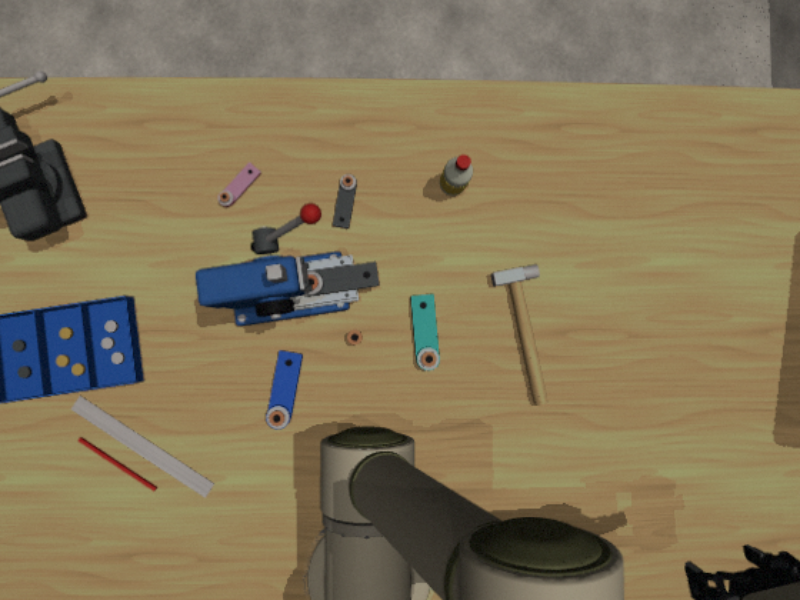

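View pics/side0.png

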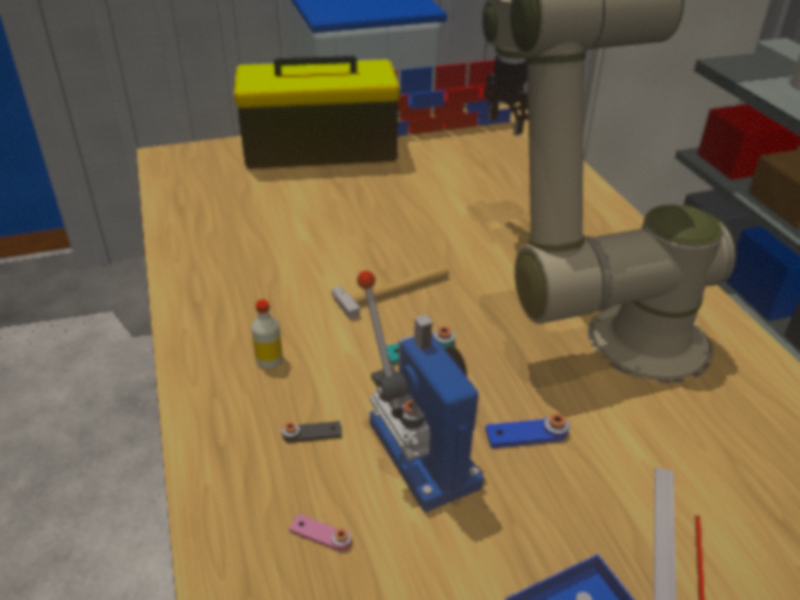

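The top view shows the press at about (285,285) in the 800x600 picture, with its front to the right, the knob at (311,213), the ram top at (274,271) and the link end at (378,275). The side view shows the knob at (366,279) and the ram top at (423,327). Next I'll crop both for a fit.

```bash
python3 - <<'E'
import cv2,numpy as np
a=cv2.imread('top0.png')[135:235,130:280]; b=cv2.imread('side0.png')[180:360,230:350]
a=cv2.resize(a,None,fx=5,fy=5,interpolation=cv2.INTER_CUBIC)
b=cv2.resize(b,None,fx=3.3,fy=3.3,interpolation=cv2.INTER_CUBIC)
cv2.imwrite('pics/ca.png',np.clip(a*1.5,0,255));cv2.imwrite('pics/cb.png',np.clip(b*1.5,0,255))
E
```

```text
[ WARN:0@0.062] global loadsave.cpp:1063 imwrite_ Unsupported depth image for selected encoder is fallbacked to CV_8U.
```

View pics/ca.png

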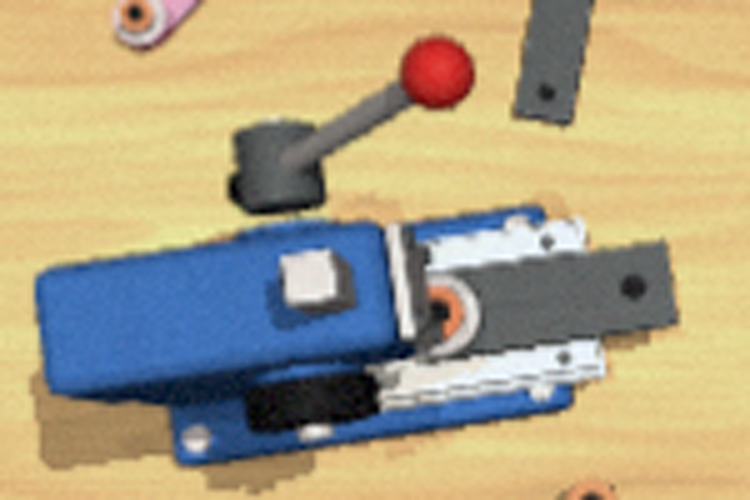

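View pics/cb.png

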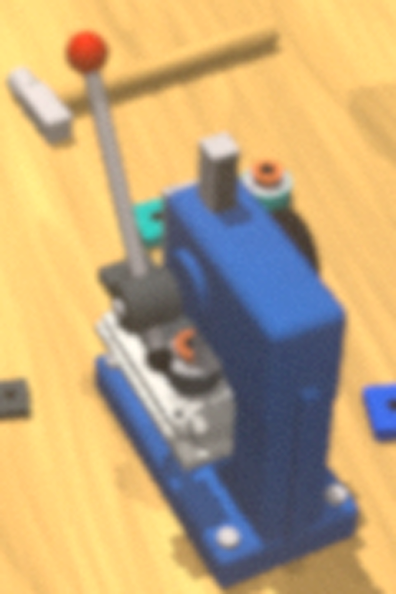

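```bash
cat >> h.py <<'E'
def W(p,P):
    c,s=np.cos(p[2]),np.sin(p[2]); P=np.atleast_2d(P).astype(float)
    return np.c_[p[0]+c*P[:,0]-s*P[:,1],p[1]+s*P[:,0]+c*P[:,1],P[:,2]]
E
python3 - <<'E'
from h import *
from scipy.optimize import least_squares
kn=[22-165*np.cos(np.radians(58)),-62,190+165*np.sin(np.radians(58))]
T=[(kn,(437,72)),([0,0,282],(312,279)),([-85,-55,34],(543,207)),([-85,55,34],(573,405)),([125,55,34],(178,462))]
S=[(kn,(87,51)),([0,0,282],(219,148)),([125,-55,0],(225,582)),([125,55,0],(357,527)),([-85,-55,0],(97,392))]
uT=np.array([t[1] for t in T])/5+[130,135]; uS=np.array([t[1] for t in S])/3.3+[230,180]
f=lambda p:np.r_[(proj('top',W(p,[t[0] for t in T]))-uT).ravel(),(proj('side',W(p,[t[0] for t in S]))-uS).ravel()]
r=least_squares(f,[480,160,1.5],x_scale=[100,100,1],loss='soft_l1'); p=r.x
print('press',p.round(3),np.degrees(p[2]));print(f(p).reshape(-1,2).round(1).tolist())
np.save('press.npy',p)
print('knob',W(p,kn),'pivot',W(p,[22,-62,190]))
E_=onz('top',np.array([[668,242],[678,322]])/5+[130,135],58)
c,s=np.cos(p[2]),np.sin(p[2]); R=np.array([[c,-s],[s,c]])
print('link end corners world',E_.round(1).tolist(),'press',((E_[:,:2]-p[:2])@R).round(1).tolist())
for nm,z in (('hammer',20),('oil_bottle',70),('spare_bush',24)):
    b=ctrl.recognise('top',nm); 
    if b: q=b[0]['box']; print(nm,onz('top',[[q[0],q[1]],[q[2],q[3]]],z).round().tolist())
E
```

```text
press [533.236 125.006   1.735] 99.4215145499386
[[0.2, 0.5], [0.1, 0.1], [-0.1, -1.3], [0.6, 0.2], [-0.3, 2.2], [-0.2, 0.4], [0.1, -1.7], [-0.7, 3.3], [1.1, 2.0], [-2.1, -2.1]]
knob [[605.11141103  70.60168206 329.92793587]] pivot [[590.79834079 156.8589066  190.        ]]
link end corners world [[576.4, -16.1, 58.0], [535.1, -21.2, 58.0]] press [[-146.3, -19.5], [-144.5, 22.1]]
hammer [[574.0, -235.0, 20.0], [304.0, -338.0, 20.0]]
oil_bottle [[773.0, -134.0, 70.0], [696.0, -178.0, 70.0]]
spare_bush [[459.0, 34.0, 24.0], [432.0, 20.0, 24.0]]
```

send_rows(series=[[[0,0,0,-0.149,1],[0,0,0,-0.149,1],[0,0,0,-0.149,1],[0,0,0,-0.149,1],[0,0,0,-0.149,1],[0,0,0,-0.149,1],[0,0,0,-0.149,1],[0,0,0,-0.149,1],[0,0,0,-0.149,1],[0,0,0,-0.149,1]]], force=40)

```text
time_s: 1.95
eef_pos: [116.0, -512.0, 231.3]
ee_rot: [-0.0, 0.997, 0.074, 0.0]
force: [-0.6, -0.8, -0.6]
grip_width: 0.001
```

```bash
cat >> h.py <<'E'
def Rt():
    q=ctrl.sense()['ee_rot']; x=cv2.Rodrigues(np.zeros(3))[0]
    from scipy.spatial.transform import Rotation as Ro
    return Ro.from_quat([q[1],q[2],q[3],q[0]]).as_matrix()
def status(goal=None):
    s=ctrl.sense(); p=np.load('press.npy'); c,sn=np.cos(p[2]),np.sin(p[2]); R=np.array([[c,-sn,0],[sn,c,0],[0,0,1]])
    e=s['eef_pos']; pp=R.T@(e-[p[0],p[1],0]); print('t',round(s['time_s'],2),'world',e.round(1),'press',pp.round(1),'F press',(R.T@s['force']).round(1),'q',s['joints'].round(2),'w',round(s['grip_width'],2))
    X=Rt()[:,0]; print('yaw err',round(np.arctan2(X[1],X[0])-(p[2]-np.pi/2),4))
    if goal is not None: print('tool shift m',(Rt().T@(W(p,goal)[0]-e)/1000).round(4))
E
python3 -c "
from h import *
status([-185,1,231])"
```

```text
t 1.95 world [ 116.  -512.   231.3] press [-560.1  515.9  231.3] F press [-0.7  0.7 -0.6] q [-1.57  0.31  1.5   0.    1.33 -1.72] w 0.0
yaw err -0.0163
tool shift m [ 5.087e-01 -3.835e-01  3.000e-04]
```

send_rows(series=[[[0,0,0,-0.016,1],[0.038,-0.028,0,0,1],[0.038,-0.028,0,0,1],[0.038,-0.028,0,0,1],[0.038,-0.028,0,0,1],[0.038,-0.028,0,0,1],[0.038,-0.028,0,0,1],[0.038,-0.028,0,0,1],[0.038,-0.028,0,0,1],[0.038,-0.028,0,0,1]]])

```text
time_s: 2.95
eef_pos: [415.2, -207.7, 231.5]
ee_rot: [0.0, 0.997, 0.077, 0.0]
force: [0.5, -0.9, 0.0]
grip_width: -0.0
```

send_rows(series=[[[0.038,-0.028,0,0,1],[0.038,-0.028,0,0,1],[0.038,-0.028,0,0,1],[0.038,-0.028,0,0,1],[0,0,0,0,1]]])

```text
time_s: 3.45
eef_pos: [548.8, -71.1, 230.7]
ee_rot: [-0.0, 0.997, 0.08, 0.0]
force: [0.5, -0.3, 0.2]
grip_width: 0.0
```

```bash
python3 -c "
from h import *
status([-175,1,48])"
```

```text
t 3.45 world [548.8 -71.1 230.7] press [-196.    16.8  230.7] F press [-0.3 -0.4  0.2] q [-0.34  0.38  1.41  0.    1.35 -0.5 ] w 0.0
yaw err -0.0051
tool shift m [ 0.0156 -0.0209  0.1828]
```

send_rows(series=[[[0.004,-0.004,0.04,-0.005,1],[0.004,-0.004,0.04,0,1],[0.004,-0.004,0.04,0,1],[0.004,-0.004,0.04,0,1],[0,-0.002,0.023,0,1],[0,0,0,0,1]]])

```text
time_s: 4.05
eef_pos: [557.5, -54.2, 45.4]
ee_rot: [-0.001, 0.997, 0.08, -0.003]
force: [0.3, -0.7, -0.4]
grip_width: 0.0
```

```bash
python3 - <<'E'
from h import *
status([-156,1,48])
a=ctrl.capture('top'); b=ctrl.capture('side')
cv2.imwrite('pics/t1.png',np.vstack([cv2.resize(a[140:230,150:290],None,fx=4,fy=4),cv2.resize(b[190:250+60,210:350],None,fx=4,fy=4)])[:, :] if 0 else np.hstack([cv2.resize(a[140:230,170:270],(400,360)),cv2.resize(b[190:300,220:320],(400,440))[:360]]))
E
```

```text
t 4.05 world [557.5 -54.2  45.4] press [-180.8    5.4   45.4] F press [-0.8 -0.1 -0.4] q [-0.31  0.6   1.59 -0.    0.96 -0.47] w 0.0
yaw err -0.0042
tool shift m [ 0.0043 -0.0248 -0.0025]
```

View pics/t1.png

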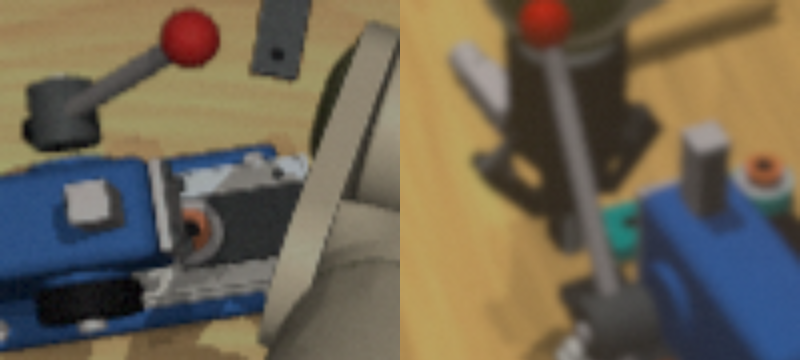

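The fingertip is just in front of the link end. The wrist looks close to the knob, so I'll check that clearance before advancing.

```bash
python3 - <<'E'
from h import *
a=ctrl.capture('top'); b=ctrl.capture('side')
A=cv2.resize(a[100:300,160:300],None,fx=2.8,fy=2.8); B=cv2.resize(b[60:260,190:330],None,fx=2.8,fy=2.8)
e=ctrl.sense()['eef_pos']
for z in range(50,500,50):
    for I,n,o in ((A,'top',(160,100)),(B,'side',(190,60))):
        u=(proj(n,[e[0],e[1],z])[0]-o)*2.8
        cv2.circle(I,tuple(int(v) for v in u),3,(0,255,0),-1); cv2.putText(I,str(z),(int(u[0])+4,int(u[1])),0,.4,(0,255,0))
cv2.imwrite('pics/t2.png',np.hstack([A,B]))
E
```

```text
(no output)
```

View pics/t2.png

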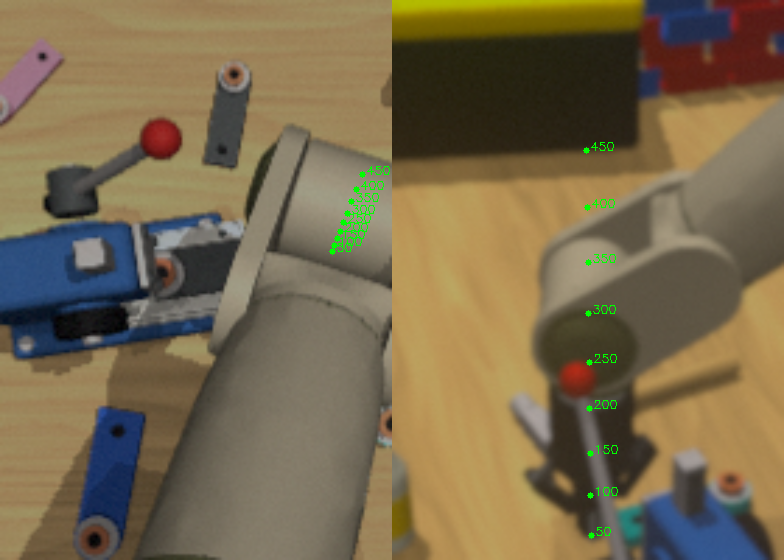

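The side view shows the wrist's end cap at about (585,350), at roughly the knob's height, and it would come very close to the knob. I'll push with the tip lower and off-centre towards the robot to clear it.

send_rows(series=[[[-0.005,0,0.013,0,1],[-0.005,0,0.013,0,1],[0,-0.005,0,0,1],[0,-0.004,0,0,1],[0,0,0,0,1]]])

```text
time_s: 4.75
eef_pos: [548.9, -46.8, 23.6]
ee_rot: [0.0, 0.997, 0.082, 0.001]
force: [-0.1, 0.2, -1.1]
grip_width: 0.006
```

```bash
python3 - <<'E'
from h import *
status([-156,14,20])
E
```

```text
t 4.75 world [548.9 -46.8  23.6] press [-172.1   12.7   23.6] F press [ 0.2  0.1 -1.1] q [-0.3   0.62  1.64  0.    0.89 -0.46] w 0.01
yaw err -0.0009
tool shift m [-0.0013 -0.0161  0.0036]
```

send_rows(series=[[[0,-0.005,0.003,0,1],[0,-0.005,0,0,1],[0,-0.003,0,0,1],[0,-0.002,0,0,1],[0,-0.002,0,0,1],[0,-0.002,0,0,1],[0,-0.002,0,0,1],[0,-0.002,0,0,1]]])

```text
time_s: 5.55
eef_pos: [544.5, -24.9, 19.4]
ee_rot: [0.0, 0.997, 0.081, 0.0]
force: [0.2, -5.7, -0.7]
grip_width: 0.002
```

```bash
python3 - <<'E'
from h import *
status([-132,14,20])
a=ctrl.capture('top'); b=ctrl.capture('side')
A=cv2.resize(a[130:230,150:270],(480,400)); B=cv2.resize(b[130:250,220:300],None,fx=3.33,fy=3.33)
cv2.imwrite('pics/t3.png',np.hstack([A,B[:400,:] if B.shape[0]>=400 else cv2.resize(B,(266,400))]))
E
```

```text
t 5.55 world [544.5 -24.9  19.4] press [-149.8   13.4   19.4] F press [-5.6  0.7 -0.7] q [-0.26  0.61  1.65 -0.    0.87 -0.42] w 0.0
yaw err -0.0017
tool shift m [-0.0006 -0.0178 -0.0007]
```

View pics/t3.png

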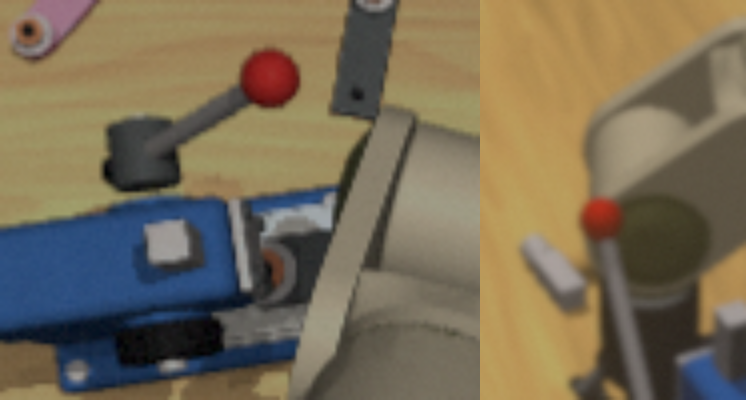

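Contact: about 5.6 N, so the link is sliding. The knob at (270,78) in the top crop stays clear of the wrist edge at (395,110). I'll continue.

send_rows(series=[[[0,-0.003,0,0,1],[0,-0.003,0,0,1],[0,-0.003,0,0,1],[0,-0.003,0,0,1],[0,-0.002,0,0,1],[0,0,0,0,1]]])

```text
time_s: 6.25
eef_pos: [542.1, -10.7, 19.3]
ee_rot: [-0.0, 0.997, 0.081, 0.0]
force: [0.4, -2.0, 0.3]
grip_width: -0.002
```

send_rows(series=[[[0,-0.002,0,0,1],[0,0,0,0,1]]])

```text
time_s: 6.45
eef_pos: [541.9, -8.8, 19.3]
ee_rot: [0.0, 0.997, 0.081, 0.0]
force: [-0.5, -3.1, 0.4]
grip_width: 0.002
```

send_rows(series=[[[0,-0.001,0,0,1],[0,0,0,0,1]]])

```text
time_s: 6.65
eef_pos: [541.7, -7.9, 19.3]
ee_rot: [0.0, 0.997, 0.081, 0.0]
force: [0.9, -4.1, -1.1]
grip_width: -0.003
```

send_rows(series=[[[0,-0.0015,0,0,1],[0,0,0,0,1]]])

```text
time_s: 6.85
eef_pos: [541.4, -6.4, 19.4]
ee_rot: [0.0, 0.997, 0.081, 0.0]
force: [-0.1, -4.8, -0.3]
grip_width: -0.001
```

send_rows(series=[[[0,-0.0015,0,0,1],[0,0,0,0,1]]])

```text
time_s: 7.05
eef_pos: [541.2, -4.9, 19.4]
ee_rot: [0.0, 0.997, 0.081, 0.0]
force: [0.5, -4.3, 0.0]
grip_width: -0.002
```

send_rows(series=[[[0,-0.0015,0,0,1],[0,0,0,0,1]]])

```text
time_s: 7.25
eef_pos: [540.9, -3.4, 19.3]
ee_rot: [0.0, 0.997, 0.081, 0.0]
force: [0.8, -5.2, 0.1]
grip_width: -0.0
```

send_rows(series=[[[0,-0.0015,0,0,1],[0,0,0,0,1]]])

```text
time_s: 7.45
eef_pos: [540.9, -2.9, 19.4]
ee_rot: [0.001, 0.997, 0.081, 0.0]
force: [0.3, -10.7, -1.8]
grip_width: 0.002
```

send_rows(series=[[[0,-0.0015,0,0,1],[0,0,0,0,1]]])

```text
time_s: 7.65
eef_pos: [541.0, -2.8, 19.4]
ee_rot: [0.002, 0.997, 0.081, 0.001]
force: [1.0, -20.2, -2.7]
grip_width: 0.002
```

```bash
python3 - <<'E'
from h import *
status()
a=ctrl.capture('top'); cv2.imwrite('t4.png',a)
E
```

```text
t 7.65 world [541.   -2.8  19.4] press [-127.4   13.2   19.4] F press [-20.    2.3  -2.7] q [-0.22  0.61  1.67 -0.    0.86 -0.38] w 0.0
yaw err -0.0013
```

The force jumped from 5 N to 20 N without motion, so the link is against the stop. I'll back off and rise.

send_rows(series=[[[0,0.005,0,0,1],[0,0.015,0,0,1],[0,0.02,0,0,1],[0,0.02,-0.02,0,1],[0,0.01,-0.05,0,1],[0,0,-0.05,0,1],[0,0,-0.05,0,1],[0,0,-0.05,0,1],[0,0,-0.05,0,1],[0,0,-0.05,0,1]]])

```text
time_s: 8.7
eef_pos: [551.2, -69.3, 340.6]
ee_rot: [-0.0, 0.997, 0.082, 0.0]
force: [1.5, -1.1, 0.1]
grip_width: 0.0
```

send_rows(series=[[[0,0,-0.04,0,1],[0,0,0,0,1],[0,0,0,0,1]]])

```text
time_s: 9.0
eef_pos: [551.8, -69.5, 378.3]
ee_rot: [-0.0, 0.997, 0.082, 0.0]
force: [1.0, 0.1, -0.5]
grip_width: -0.004
```

```bash
python3 - <<'E'
from h import *
status([-18,-62,378])
a=ctrl.capture('top'); b=ctrl.capture('side')
A=cv2.resize(a[120:240,130:280],None,fx=3,fy=3); B=cv2.resize(b[180:300,230:340],None,fx=3,fy=3)
cv2.imwrite('pics/t5.png',np.hstack([A,B]))
E
```

```text
t 9.0 world [551.8 -69.5 378.3] press [-194.9   13.5  378.3] F press [-0.  -1.  -0.5] q [-0.34  0.34  1.09  0.    1.71 -0.5 ] w -0.0
yaw err -0.0012
tool shift m [ 0.0753 -0.177   0.0004]
```

View pics/t5.png

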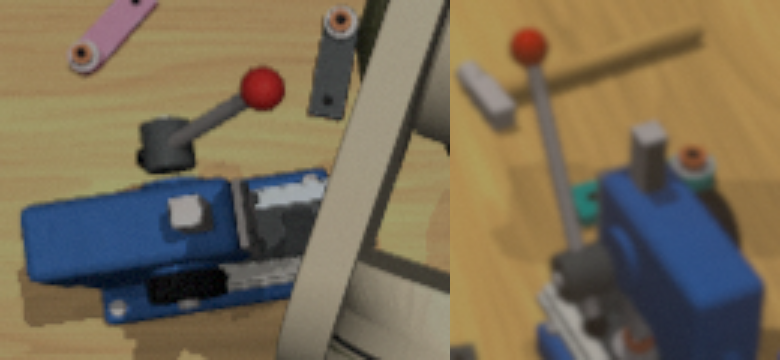

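The top view shows that the eye has gone under the ram and the lever is still up. Next I'll move over behind the bar.

send_rows(series=[[[0.015,-0.035,0,0,1],[0.015,-0.036,0,0,1],[0.015,-0.036,0,0,1],[0.015,-0.035,0,0,1],[0.015,-0.035,0,0,1],[0,0,0,0,1],[0,0,0,0,1]]])

```text
time_s: 9.8
eef_pos: [596.9, 117.9, 376.8]
ee_rot: [-0.0, 0.997, 0.082, -0.001]
force: [-0.4, 0.4, 0.8]
grip_width: -0.001
```

```bash
python3 - <<'E'
from h import *
status([-20,-62,305])
E
```

```text
t 9.8 world [596.9 117.9 376.8] press [-17.5 -61.7 376.8] F press [0.4 0.4 0.8] q [ 0.    0.47  0.9  -0.    1.77 -0.16] w -0.0
yaw err -0.0002
tool shift m [0.0005 0.0026 0.0718]
```

send_rows(series=[[[0,0,0.02,0,1],[0,0,0.02,0,1],[0,0,0.02,0,1],[0,0.001,0.012,0,1],[0,0.004,0,0,1],[0,0.003,0,0,1],[0,0.003,0,0,1],[0,0,0,0,1]]])

```text
time_s: 10.6
eef_pos: [599.1, 106.1, 307.1]
ee_rot: [0.0, 0.997, 0.081, 0.001]
force: [0.2, -0.1, -0.1]
grip_width: -0.002
```

```bash
python3 - <<'E'
from h import *
status([-34,-62,303])
a=ctrl.capture('top'); b=ctrl.capture('side')
A=cv2.resize(a[120:240,130:280],None,fx=3,fy=3); B=cv2.resize(b[150:270,230:340],None,fx=3,fy=3)
cv2.imwrite('pics/t6.png',np.hstack([A,B]))
E
```

```text
t 10.6 world [599.1 106.1 307.1] press [-29.4 -61.9 307.1] F press [-0.1 -0.1 -0.1] q [-0.02  0.47  1.08 -0.    1.59 -0.18] w -0.0
yaw err -0.0021
tool shift m [0.0001 0.0046 0.0041]
```

View pics/t6.png

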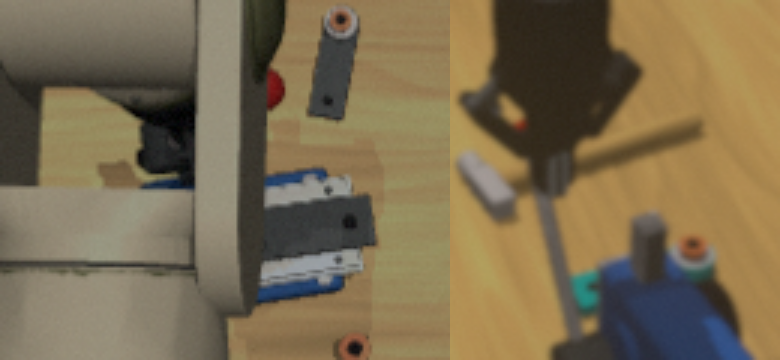

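The side view shows the fingertip just behind the bar below the knob, at (555,190). I'll push along the arc.

send_rows(series=[[[0,0.0033,0.0054,0,1],[0,0.005,0.003,0,1],[0,0.0045,0.003,0,1],[0,0.0045,0.0033,0,1],[0,0.0045,0.0034,0,1],[0,0.0042,0.0037,0,1],[0,0.0041,0.0037,0,1],[0,0,0,0,1]]])

```text
time_s: 11.5
eef_pos: [603.7, 76.5, 280.0]
ee_rot: [-0.0, 0.997, 0.081, -0.001]
force: [0.9, 2.6, 0.7]
grip_width: 0.001
```

```bash
python3 - <<'E'
from h import *
status([-59.5,-62,281.7])
b=ctrl.capture('side')
for l in('lever_knob',): print(ctrl.recognise('side',l)[:2])
hsv=cv2.cvtColor(b,cv2.COLOR_BGR2HSV); m=((hsv[...,0]<6)|(hsv[...,0]>174))&(hsv[...,1]>170)&(hsv[...,2]>70); m[:, :240]=0;m[:,330:]=0;m[:130]=0;m[300:]=0
y,x=np.nonzero(m);print(len(x),x.mean(),y.mean())
p=np.load('press.npy')
for d in np.arange(0,1.2,.1):
    f=np.radians(58)-d; print(round(d,1),proj('side',W(p,[22-165*np.cos(f),-62,190+165*np.sin(f)])).round().tolist())
E
```

```text
t 11.5 world [603.7  76.5 280. ] press [-59.4 -61.5 280. ] F press [ 2.4 -1.3  0.7] q [-0.07  0.48  1.13 -0.    1.53 -0.23] w 0.0
yaw err -0.002
tool shift m [ 0.0005  0.0001 -0.0017]
[{'box': [253.1, 217.7, 285.8, 293.9], 'p': 0.89}, {'box': [246.5, 193.7, 338.0, 357.1], 'p': 0.66}]
0 nan nan
0.0 [[256.0, 196.0]]
0.1 [[253.0, 196.0]]
0.2 [[251.0, 197.0]]
0.3 [[249.0, 199.0]]
0.4 [[247.0, 201.0]]
0.5 [[246.0, 204.0]]
0.6 [[245.0, 207.0]]
0.7 [[244.0, 211.0]]
0.8 [[243.0, 215.0]]
0.9 [[243.0, 220.0]]
1.0 [[243.0, 225.0]]
1.1 [[243.0, 231.0]]<stdin>:6: RuntimeWarning: Mean of empty slice.
  ret = ret.dtype.type(ret / rcount)
```

send_rows(series=[[[0,0.0037,0.0041,0,1],[0,0.004,0.0041,0,1],[0,0.0034,0.0044,0,1],[0,0.0035,0.0044,0,1],[0,0.003,0.0046,0,1],[0,0.0031,0.0047,0,1],[0,0.0026,0.005,0,1],[0,0.0027,0.0049,0,1],[0,0,0,0,1]]])

```text
time_s: 12.5
eef_pos: [607.7, 51.8, 244.7]
ee_rot: [-0.001, 0.997, 0.082, -0.0]
force: [-2.2, 7.7, 6.0]
grip_width: 0.005
```

```bash
python3 - <<'E'
from h import *
status([-85.5,-62,245.5])
E
```

```text
t 12.5 world [607.7  51.8 244.7] press [-84.4 -61.4 244.7] F press [7.9 1.  6. ] q [-0.11  0.5   1.2   0.    1.45 -0.27] w 0.0
yaw err -0.0012
tool shift m [ 0.0006  0.0011 -0.0008]
```

send_rows(series=[[[0,0.0025,0.0051,0,1],[0,0.0024,0.0051,0,1],[0,0.0018,0.0053,0,1],[0,0.0018,0.0054,0,1],[0,0.0013,0.0054,0,1],[0,0.0013,0.0054,0,1],[0,0,0,0,1]]])

```text
time_s: 13.2
eef_pos: [609.5, 41.2, 213.3]
ee_rot: [-0.001, 0.997, 0.082, 0.0]
force: [-3.6, 8.1, 8.8]
grip_width: 0.003
```

send_rows(series=[[[0,0.0007,0.004,0,1],[0,0,0,0,1]]])

```text
time_s: 13.4
eef_pos: [609.7, 40.4, 209.7]
ee_rot: [-0.001, 0.997, 0.082, 0.0]
force: [-3.8, 7.1, 10.1]
grip_width: -0.002
```

send_rows(series=[[[0,0.0005,0.004,0,1],[0,0,0,0,1]]])

```text
time_s: 13.6
eef_pos: [609.8, 39.8, 205.8]
ee_rot: [-0.001, 0.997, 0.082, 0.0]
force: [-4.1, 7.7, 9.6]
grip_width: -0.001
```

send_rows(series=[[[0,0.0002,0.004,0,1],[0,0,0,0,1]]])

```text
time_s: 13.8
eef_pos: [609.9, 39.5, 201.8]
ee_rot: [-0.0, 0.997, 0.082, 0.0]
force: [-2.9, 6.4, 10.0]
grip_width: 0.001
```

send_rows(series=[[[0,0,0.003,0,1],[0,0,0,0,1]]])

```text
time_s: 14.0
eef_pos: [609.9, 39.3, 199.0]
ee_rot: [-0.0, 0.997, 0.082, 0.001]
force: [-3.9, 6.9, 11.0]
grip_width: -0.002
```

send_rows(series=[[[0,0,0.002,0,1],[0,0,0,0,1]]])

```text
time_s: 14.2
eef_pos: [610.0, 39.2, 197.2]
ee_rot: [-0.0, 0.997, 0.082, 0.001]
force: [-4.4, 6.7, 11.4]
grip_width: -0.0
```

send_rows(series=[[[0,0,0.002,0,1],[0,0,0,0,1]]])

```text
time_s: 14.4
eef_pos: [610.0, 39.1, 195.3]
ee_rot: [0.0, 0.997, 0.081, 0.001]
force: [-4.5, 5.5, 11.8]
grip_width: 0.002
```

send_rows(series=[[[0,0,0.002,0,1],[0,0,0,0,1]]])

```text
time_s: 14.6
eef_pos: [610.0, 39.1, 193.6]
ee_rot: [0.0, 0.997, 0.081, 0.001]
force: [-5.4, 5.0, 13.5]
grip_width: -0.003
```

```bash
python3 - <<'E'
from h import *
status()
E
```

```text
t 14.6 world [610.   39.1 193.6] press [-97.4 -61.7 193.6] F press [ 5.8  4.5 13.5] q [-0.13  0.53  1.28  0.    1.33 -0.29] w -0.0
yaw err -0.0013
```

send_rows(series=[[[0,0,0.002,0,1],[0,0,0,0,1]]])

```text
time_s: 14.8
eef_pos: [610.1, 39.0, 192.0]
ee_rot: [0.0, 0.997, 0.081, 0.001]
force: [-5.8, 5.4, 16.4]
grip_width: 0.0
```

send_rows(series=[[[0,0,0.001,0,1],[0,0,0,0,1]]])

```text
time_s: 15.0
eef_pos: [610.1, 39.0, 191.2]
ee_rot: [0.0, 0.997, 0.081, 0.001]
force: [-6.3, 4.6, 16.5]
grip_width: -0.0
```

send_rows(series=[[[0,0,0.0015,0,1],[0,0,0,0,1]]])

```text
time_s: 15.2
eef_pos: [610.1, 39.0, 190.0]
ee_rot: [0.0, 0.997, 0.082, 0.001]
force: [-7.7, 3.7, 19.4]
grip_width: -0.003
```

send_rows(series=[[[0,0,0.0015,0,1],[0,0,0,0,1]]])

```text
time_s: 15.4
eef_pos: [610.2, 39.0, 188.7]
ee_rot: [0.0, 0.997, 0.082, 0.001]
force: [-8.9, 4.4, 20.8]
grip_width: -0.0
```

```bash
python3 - <<'E'
from h import *
status()
b=ctrl.capture('side'); 
cv2.imwrite('pics/t7.png',cv2.resize(b[180:320,220:340],None,fx=4,fy=4))
E
```

```text
t 15.4 world [610.2  39.  188.7] press [-97.5 -61.8 188.7] F press [ 5.8  8.1 20.8] q [-0.13  0.53  1.28  0.    1.32 -0.29] w -0.0
yaw err -0.0012
```

View pics/t7.png

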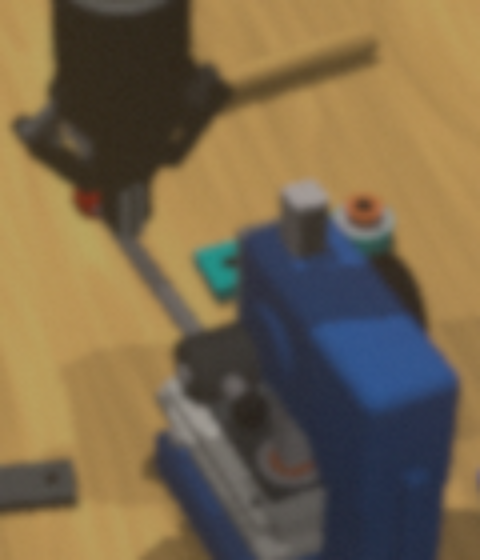

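Lever read from the knob at (242,230) full-frame is about 1.08 rad, which is past the seating angle, with about 21 N at the tip. I'll return it along the arc.

send_rows(series=[[[0,-0.001,-0.016,0,1],[0,-0.0035,-0.0172,0,1],[0,-0.0079,-0.0209,0,1],[0,-0.0114,-0.0192,0,1],[0,-0.0146,-0.017,0,1],[0,-0.0173,-0.0141,0,1],[0,-0.0095,-0.0059,0,1],[0,-0.015,-0.005,0,1],[0,0,-0.03,0,1],[0,0,-0.05,0,1]]])

```text
time_s: 16.45
eef_pos: [596.2, 118.4, 378.7]
ee_rot: [0.0, 0.997, 0.081, -0.004]
force: [0.8, -0.2, 0.4]
grip_width: 0.003
```

```bash
python3 - <<'E'
from h import *
status([-195,14,378])
E
```

```text
t 16.45 world [596.2 118.4 378.7] press [-16.8 -61.  378.7] F press [-0.4 -0.8  0.4] q [ 0.    0.48  0.89 -0.    1.78 -0.16] w 0.0
yaw err -0.0014
tool shift m [-0.0748  0.1783  0.0011]
```

send_rows(series=[[[-0.012,0.04,0,0,1],[-0.012,0.04,0,0,1],[-0.012,0.04,0,0,1],[-0.012,0.04,0,0,1],[-0.012,0.04,0,0,1],[-0.012,0.04,0,0,1],[0,0.045,0,0,1],[0,0.045,0,0,1],[0,0,0,0,1]]])

```text
time_s: 17.35
eef_pos: [579.1, -224.2, 378.3]
ee_rot: [-0.0, 0.997, 0.078, -0.002]
force: [0.2, 0.2, -0.0]
grip_width: 0.001
```

```bash
python3 - <<'E'
from h import *
status()
a=ctrl.capture('top'); b=ctrl.capture('side')
b0=cv2.imread('side0.png')
s=lambda I:cv2.resize(I[190:300,230:320],None,fx=3.5,fy=3.5,interpolation=cv2.INTER_CUBIC)
A=cv2.resize(a[130:240,170:260],None,fx=3.5,fy=3.5,interpolation=cv2.INTER_CUBIC)
cv2.imwrite('pics/t8.png',np.hstack([A,s(b)])); cv2.imwrite('s8.png',b)
E
```

```text
t 17.35 world [ 579.1 -224.2  378.3] press [-352.    11.9  378.3] F press [ 0.1 -0.2 -0. ] q [-0.56  0.51  0.84 -0.    1.8  -0.71] w 0.0
yaw err -0.0074
```

View pics/t8.png

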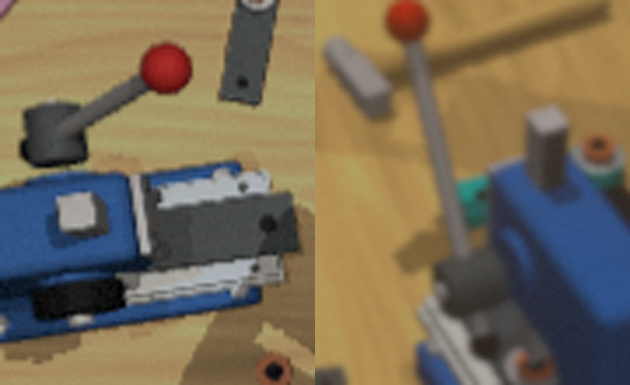

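The lever is up and the link is under the head. One last close check: the flange against its predicted seated and unseated outlines, and the position of the link's end.

```bash
python3 - <<'E'
from h import *
p=np.load('press.npy'); c,s=np.cos(p[2]),np.sin(p[2])
E_=onz('top',np.array([[292,195],[298,250]])/3.5+[170,130],58); print(((E_[:,:2]-p[:2])@np.array([[c,-s],[s,c]])).round(1))
b=cv2.imread('s8.png'); k=9; I=cv2.resize(b[262:312,262:312],None,fx=k,fy=k,interpolation=cv2.INTER_CUBIC); J=I.copy()
t=np.linspace(0,6.28,60)
for r,z,col in((14,70,(0,255,0)),(14,78,(0,0,255)),(22,66,(255,255,0))):
    u=(proj('side',W(p,np.c_[r*np.cos(t),r*np.sin(t),0*t+z]))-[261.5,261.5])*k
    cv2.polylines(J,[u.astype(int)],True,col,1)
cv2.imwrite('pics/t9.png',np.clip(np.hstack([I,J])[:, :800]*1.4,0,255).astype(np.uint8))
E
```

```text
[[-119.5  -17.9]
 [-117.2   22.9]]
```

View pics/t9.png

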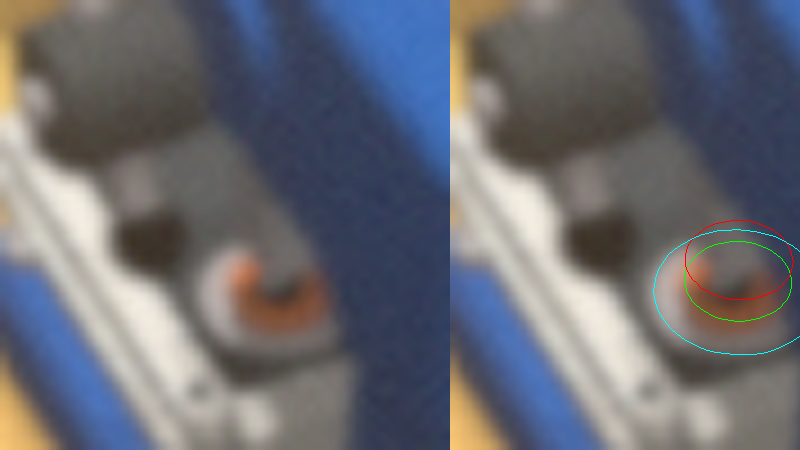

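The flange at about (280,290) fits the seated (green) outline, not the unseated (red) one. The link end is at x ≈ -118 mm, where -120 mm means against the stop. I'll hand it in.

```bash
python3 -c "
from rig import ctrl
print(ctrl.finish_job())"
```

```text
the job is handed in; nothing more can be done
None
```

I pushed the link back to the end stop, pressed the bush home with the lever, let the lever back up and handed the job in at about 17.5 s; no verdict is reported.

**Link:** I pushed it with the shut fingertips. The force rose from about 5 N to 20 N with no more movement, which I took as the stop. Its front end afterwards measured x ≈ -118 mm (average of two corners, -119.5 and -117.2 mm), against -120 mm nominal. That is within the measuring error of about 2 mm.

**Lever:** I pushed the bar down along its arc with about 10 N while the bush was moving, up to 21 N at the tip by the end. The knob's position then read about 1.08 rad. The hard stop felt soft rather than sharp, so I judged seating from that angle and the later picture, not from a clear jump in force.

**Last checks:** The flange in the side picture fits the seated outline and not the starting one. The lever is back up at its starting place, and the arm was away from everything with about 0 N on the tool. I never pushed on the bush. I kept clear of the spare bush, hammer and oil bottle but did not measure their positions again at the end.

I viewed 12 pictures, two over the budget of 10.

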